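# Clamp the spice mill and hold its pulse dial at step three

## Task

Run the spice mill on its strongest pulse: first tighten the red wing nut on top of its lid clamp clockwise until it stops, and only then turn the black spring-return dial clockwise past its first two clicks to the third (the biggest white dot). Hold the dial there against its spring and finish while still holding it with the gripper fingers: the program ends without letting go, after at least two seconds at the third click. Leave everything else on the shelf and in the door rack where it stands.

Things in the scene. Friction and masses are not known exactly. Their poses are not given: they have to be found in the camera images.
- mill: Spice mill, fixed. Cream base 130 (x) x 270 (y) x 58 mm high; origin at the centre of its underside on the shelf. Centred at y = +65 mm: clear bowl 82 mm across, white lid 90 mm across (top z = 121 mm), along x a steel clamp bridge 118 x 18 mm (top z = 126 mm) with the red wing nut. Centred at y = -65 mm: teal panel (top z = 60 mm) with the black dial. Both turn about vertical axes.
- wing_grip (a point): On the wing nut's axis at the height to grip it, 153 mm above the shelf; turns with the nut, z up. The nut is an upright red bar 54 mm long (its own x), 12 mm thick (y), from 134 to 163 mm above the shelf, the same either way round, on a round hub 26 mm across and 8 mm high.
- wing (a joint): Turn of the wing nut in rad, growing clockwise seen from above. Starts loose between 0 and 0.5 (at 0 the bar lies along the mill's x); a hard stop at 2.2 is fully tight. Captive: it does not rise. Friction of 0.05 N m; it stays where it is left. More than one grasp is usually needed.
- dial_grip (a point): On the dial's axis at the height to grip it, 87 mm above the shelf; turns with the dial, z up. At rest its x is the mill's x.
- dial: The dial: an upright black bar 52 mm long (its own x, white pointer line on the +x half), 12 mm thick (y), from 68 to 98 mm above the shelf, on a black disc 56 mm across and 8 mm thick. Origin on the axis at the disc's underside.
- dial_turn (a joint): Turn of the dial in rad, growing clockwise seen from above. Rests at 0; clicks at 0.42, 0.84 and 1.26, each marked by a white dot on the panel (6, 9 and 13 mm; a 4 mm dot marks rest); end stop at 1.34. A return spring (0.05 N m at rest, 0.1 N m at the third click; passing each click takes up to 0.03 N m more) turns it back to 0 from anywhere once let go: the clicks do not hold it.
- door_rack: Open cupboard door at the right of the shelf, fixed: beige panel 460 (x) x 18 x 340 mm high, with two shallow white bins 420 mm long on its +y side: the lower 110 mm wide, rim 65 mm above the shelf, holding two jars; the upper 55 mm wide, rim at 265 mm. Origin on the shelf under the middle of the lower bin. Bystander.
- jar_a: Small glass jar with white lid and brown spice, 46 mm across, 62 mm tall, standing in the rack's lower bin; origin under its centre. Bystander.
- jar_b: The same jar with yellow spice. Bystander.
- ramekin: White ceramic mini ramekin, 68 mm across, 40 mm tall, on the shelf; origin under its centre. Bystander.
- tin: Closed tin, 64 mm across, 75 mm tall; origin under its centre. Bystander.
- mug: Blue mug, 72 mm across, 75 mm tall; origin under its centre. Bystander.
- snack_box: Plastic snack box with blue latched lid, 132 x 166 x 61 mm; origin under its centre. Bystander.
- spoon: Pink silicone spoon lying flat, 203 mm long, 38 mm wide, 10 mm high; origin near its middle on the underside, bowl end to its +x. Bystander.

How it is judged (in metres and radians):
On the way, in this order (a step that is already met when the one before it is completed fails the run):
1. the wing nut is tightened to its stop (value of joint wing above 2.05 rad), for 0.2 s.
2. the dial is turned to its third click and held there by the fingers for nearly two seconds (value of joint dial_turn above 1.12 rad and contact force between the fingers and dial above 0.3 N), for 1.8 s.
At the end, for the whole second after the job is handed in: The dial is still held at its third click (over 1.12 rad, at rest within 0.3 rad/s) with the gripper fingers pressing on it (over 0.3 N), the wing nut is tight (over 2.0 rad) and every bystander is within 30 mm of where it stood (all of step 2 and velocity of joint dial_turn between -0.3 and 0.3 rad/s and value of joint wing above 2 rad and distance of each of jar_a, jar_b, ramekin, tin, mug, snack_box, spoon from where it was at the start of the episode below 0.03 m); the arm keeps its last pose, push and grip.
It fails at once if the dial is turned (over 0.25 rad) before the wing nut is tight (2.0 rad) (value of joint dial_turn above 0.25 rad and value of joint wing below 2 rad).
It fails at once if a bystander is moved by more than 30 mm (distance of any of jar_a, jar_b, ramekin, tin, mug, snack_box, spoon from where it was at the start of the episode above 0.03 m).
It also fails if it takes over 61 s, if anything falls off the work surface, if the arm or the gripper's body presses on something with over 40 N, if the wrist force passes 120 N, or if a joint passes its speed limit or range.

## Robot

A 6-joint arm with a two-finger parallel gripper is mounted at the origin on the work surface. World frame = base frame: x ahead of the robot, y to its left, z up, the work surface at z = 0. Lengths are in mm, angles in rad, forces in N, time in s.
With the tool pointing down it reaches from about 350 to 925 mm from the base axis. Payload 6.4 kg.
Tool frame: the origin (TCP) lies at the very end of the fingers, on their centre line; the grasp point (between the pads) lies 19 mm behind it; z points along the fingers, y is the direction in which the jaws open and shut (so a half turn about z gives the same grasp; the last joint's range is limited). The gripper opens to 85 mm and grips with 20 to 120 N. Pads are 22 mm wide; open, the fingers measure 114 mm over their backs; the gripper's body (76 mm by 85 mm) begins 54 mm behind the grasp point. The pads swing forward as they close: fully open they stand 13 mm farther back than shut.
Start: joints at [1.118, 0.245, 1.558, -0, 1.339, -0.174], TCP at [178.878, 624.913, 209.49] pointing down, gripper open.
Joint ranges: [-3.13, 3.13], [-1.02, 2.26], [0.13, 2.54], [-0.95, 4.09], [0.21, 2.88], [-2.74, 2.74]. Speed limits (rad/s): [2.57, 2.57, 3.14, 3.14, 3.14, 3.14].

## Interface

Orientations are given as [roll, pitch, yaw] about the fixed x, y, z axes, in that order (R = Rz(yaw) Ry(pitch) Rx(roll)).
In Python, from plant import robot gives the robot as it stands.
- The arm moves only by the shell command python3 -m jog 'ROWS' [FORCE]. ROWS is JSON, a list of rows, each an object of numbers: "x", "y", "z": the shift along the world's x, y, z in mm; "spin": the turn about the world's z in degrees; "hand": the finger opening in mm, from 0 to 85.4. A call has 1 to 12 rows; each row is the pose to reach, as a shift and turn from the pose commanded when the call began; what a row does not reach only later rows make up. A row lasts 1/8 s, in which the tool goes at most 62.5 mm and 10.7 degrees, less where a joint would pass 70% of its speed; a pose out of reach is approached as far as the arm can. A call with a gripper value outside its range is refused whole. The fingers move at their own pace and stop on an object; FORCE is the grip in N (left out, the last holds). Time passes only in rows, so rows that repeat a pose let the fingers close. It gives the time, the measured TCP pose, the force and the opening at its end, in the units of the state.
- robot.get_obs(): the state, without advancing time (a new reading comes with each control period).
- robot.read_camera(name): name is "scene" or "side" or "wrist"; returns the picture (420x560x3 uint8, red, green, blue); there is no depth.
- robot.camera_info(name): a dict with "intrinsics" (3x3 intrinsics, pixels), "extrinsics" (4x4, takes a point from camera to world coordinates). Camera axes: x right, y down, z forward; pixel columns grow to the right and rows downward; lengths in mm; the calibration is good to about 2 mm. A picture is of the moment at which its call begins: read the wrist's pose just before it. camera_info takes no time and is no camera call; for the wrist camera it gives the pose at the moment of the call.
- robot.hand_in(): hands the job in, once; it reports no verdict.
The state is a dict: "t": time; "joint_positions": joint angles; "dq": joint speeds; "joint_efforts": joint torques, N m; "ee_pos": TCP position; "tool_rot": TCP orientation; "force": force on the tool from outside, world axes, zero at the start; "moment": the same for the moment, N m; "opening": finger opening in mm.
Only numpy, scipy, OpenCV 4.12 (cv2) and the standard library are available. Lean on these libraries where they do the work, as an engineer would, in place of code of your own. Each camera call takes 0.05 s, during which the arm holds its last target. There are 200 camera calls.

## Working session

There is one attempt and no reset: what is moved stays moved. The work goes in short steps, Python scripts to look and compute and a shell command to move; the robot and the scene stay as the last step left them, time stands still between calls to the robot, and variables do not carry over. Pictures are saved under pics/ and viewed, about 8 in all and at most 12, crops included, and the job is handed in when it is done.

```bash
mkdir -p pics; python3 - <<'E'
from plant import robot
import cv2,numpy as np
o=robot.get_obs();print(o)
for n in("scene","side","wrist"):
    i=robot.camera_info(n);print(n,np.round(i["intrinsics"],1).tolist(),np.round(i["extrinsics"],3).tolist())
    cv2.imwrite(f"pics/{n}0.png",robot.read_camera(n)[:,:,::-1])
E
```

```text
{'t': 0.0, 'joint_positions': array([ 1.11790487e+00,  2.45819945e-01,  1.55904019e+00, -1.23116968e-05,
        1.33871454e+00, -1.74127261e-01]), 'dq': array([-8.09070558e-04,  8.37641290e-04, -9.17636009e-04,  5.67059772e-04,
        6.83991289e-05, -5.32470420e-04]), 'joint_efforts': array([ 1.74868833e-04, -4.29504526e+01, -3.26133871e+01, -1.00754098e-04,
        5.26284421e-03,  1.09008960e-05]), 'ee_pos': array([178.59996192, 624.34100895, 208.36254845]), 'tool_rot': array([-3.13963853e+00, -3.31587229e-04,  2.86283098e+00]), 'force': array([-0.49045851, -0.1476239 , -0.19939366]), 'moment': array([ 0.02094969,  0.00096809, -0.01872146]), 'opening': 85.26015188514052}
scene [[387.2, 0.0, 280.6], [0.0, 387.2, 202.6], [0.0, 0.0, 1.0]] [[0.707, 0.606, -0.366, 1017.069], [0.707, -0.607, 0.363, -502.439], [-0.002, -0.515, -0.857, 1103.408], [0.0, 0.0, 0.0, 1.0]]
side [[421.2, 0.0, 280.0], [0.0, 421.2, 204.7], [0.0, 0.0, 1.0]] [[0.415, -0.524, 0.744, -340.886], [-0.91, -0.231, 0.345, -480.082], [-0.009, -0.82, -0.573, 848.618], [0.0, 0.0, 0.0, 1.0]]
wrist [[357.2, 0.0, 274.2], [0.0, 357.2, 210.9], [0.0, 0.0, 1.0]] [[0.276, 0.923, 0.269, 109.239], [0.961, -0.264, -0.08, 644.93], [-0.003, 0.28, -0.96, 373.894], [0.0, 0.0, 0.0, 1.0]]
```

View pics/scene0.png

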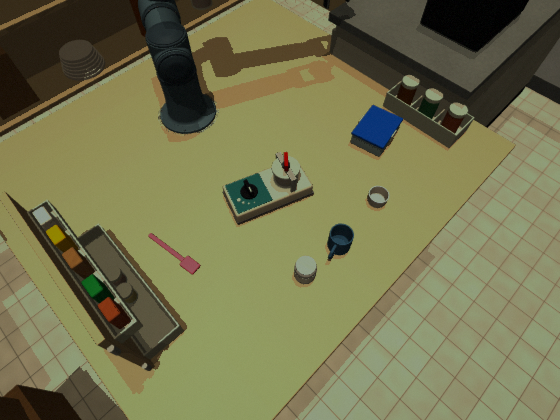

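View pics/wrist0.png

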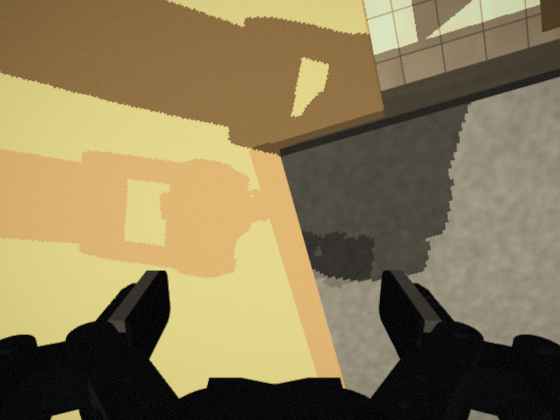

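Scene: the mill is near (268,190), with the wing nut at about (287,160) and the dial at about (249,188). The mug and tin are to its lower right, the spoon to its lower left. The wrist camera doesn't see the mill yet.

```bash
cat > h.py <<'E'
from plant import robot
import cv2,numpy as np
def ray(n,uv,z,info=None):
    i=info or robot.camera_info(n);K=np.array(i["intrinsics"]);T=np.array(i["extrinsics"])
    d=T[:3,:3]@np.linalg.inv(K)@np.array([*uv,1.]);p=T[:3,3]
    return p+d*(z-p[2])/d[2]
def proj(n,P,info=None):
    i=info or robot.camera_info(n);K=np.array(i["intrinsics"]);T=np.array(i["extrinsics"])
    c=K@(T[:3,:3].T@(np.array(P,float)-T[:3,3]));return c[:2]/c[2]
E
python3 - <<'E'
from h import *
w=ray("scene",(287,160),150);d=ray("scene",(249,188),90);print(w,d)
a=cv2.imread("pics/scene0.png")[140:230,210:330]
s=cv2.imread("pics/side0.png");u=proj("side",(w+d)/2).astype(int);print(u)
x0,y0=max(u[0]-60,0),max(u[1]-50,0);print(x0,y0)
b=s[y0:y0+90,x0:x0+120]
f=lambda m:cv2.resize(m,(600,300*3//2),interpolation=cv2.INTER_CUBIC)[:, :]
g=lambda m:cv2.resize(m,(400,300),interpolation=cv2.INTER_CUBIC)
cv2.imwrite("pics/c1.png",np.vstack([cv2.resize(np.hstack([a,b]),(800,300),interpolation=cv2.INTER_CUBIC)]))
E
```

```text
[516.02674378  23.34257465 150.        ] [ 477.10433874 -105.36927532   90.        ]
[263 224]
203 174
```

View pics/c1.png

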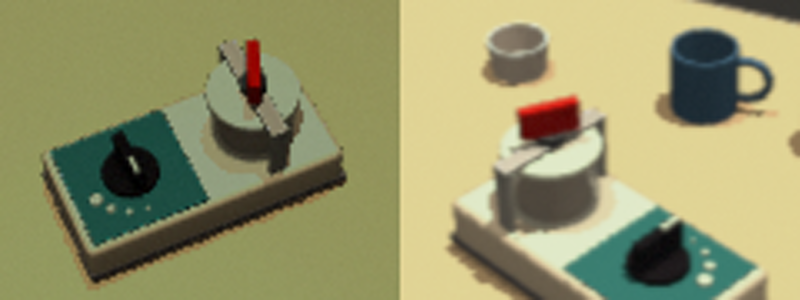

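The mill's yaw is about -17° (dial at rest near (477,-105), nut near (516,23)). The nut bar lies at about -40° in world. I'm moving above it for a close look.

```bash
python3 -m jog '[{"x":20,"y":-45,"z":10},{"x":45,"y":-100,"z":20},{"x":70,"y":-155,"z":30},{"x":95,"y":-210,"z":40},{"x":120,"y":-265,"z":50},{"x":145,"y":-320,"z":60},{"x":170,"y":-375,"z":70},{"x":195,"y":-430,"z":80},{"x":220,"y":-485,"z":85},{"x":245,"y":-540,"z":90},{"x":270,"y":-600,"z":90},{"x":290,"y":-655,"z":90}]'
python3 -m jog '[{"x":0},{"x":0},{"x":0}]'
python3 - <<'E'
from h import *
import pickle
o=robot.get_obs();i=robot.camera_info("wrist");im=robot.read_camera("wrist")[:,:,::-1]
pickle.dump(i,open("w1.pkl","wb"));cv2.imwrite("pics/w1.png",im);print(o["ee_pos"],np.degrees(o["tool_rot"]),o["joint_positions"],o["t"])
E
```

```text
[178.67391828 624.46809547 208.60302827] [-1.79912139e+02 -1.62490719e-02  1.64024735e+02] [ 1.11787677e+00  2.45682800e-01  1.55875598e+00  1.40636349e-05
  1.33871327e+00 -1.74102050e-01] 0.15invalid input at $[0]: expected keys x, y, z, spin, hand
invalid input at $[0]: expected keys x, y, z, spin, hand
```

View pics/w1.png

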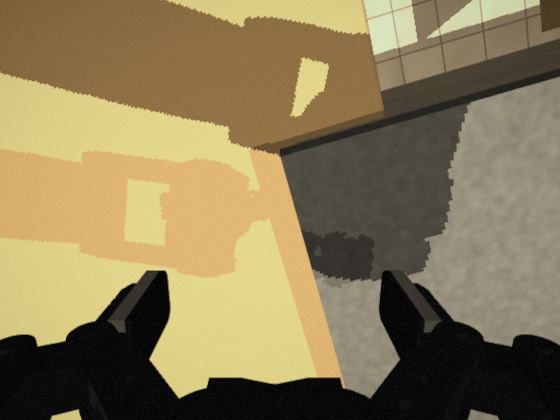

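The move was refused because every row needs all five keys, so this picture shows the start pose again.

```bash
python3 -m jog '[{"x":20,"y":-45,"z":10,"spin":0,"hand":85},{"x":45,"y":-100,"z":20,"spin":0,"hand":85},{"x":70,"y":-155,"z":30,"spin":0,"hand":85},{"x":95,"y":-210,"z":40,"spin":0,"hand":85},{"x":120,"y":-265,"z":50,"spin":0,"hand":85},{"x":145,"y":-320,"z":60,"spin":0,"hand":85},{"x":170,"y":-375,"z":70,"spin":0,"hand":85},{"x":195,"y":-430,"z":80,"spin":0,"hand":85},{"x":220,"y":-485,"z":85,"spin":0,"hand":85},{"x":245,"y":-540,"z":90,"spin":0,"hand":85},{"x":270,"y":-600,"z":90,"spin":0,"hand":85},{"x":290,"y":-655,"z":90,"spin":0,"hand":85}]' &&
python3 -m jog '[{"x":0,"y":0,"z":0,"spin":0,"hand":85},{"x":0,"y":0,"z":0,"spin":0,"hand":85},{"x":0,"y":0,"z":0,"spin":0,"hand":85}]' && python3 - <<'E'
from h import *
import pickle
o=robot.get_obs();i=robot.camera_info("wrist");im=robot.read_camera("wrist")[:,:,::-1]
pickle.dump(i,open("w1.pkl","wb"));cv2.imwrite("pics/w1b.png",im);print(o["ee_pos"],np.degrees(o["tool_rot"]),o["joint_positions"],o["t"])
E
```

```text
t: 1.7
ee_pos: [469.3, -32.2, 299.6]
tool_rot: [3.141, 0.001, 2.862]
force: [0.9, 0.2, -0.3]
opening: 84.9
t: 2.08
ee_pos: [468.6, -28.9, 299.5]
tool_rot: [3.141, 0.0, 2.865]
force: [-0.1, 0.2, -0.2]
opening: 84.4
[468.59044303 -28.91622966 299.49777439] [1.79991037e+02 5.26317657e-03 1.64137066e+02] [-3.03926930e-01 -2.58721485e-01  1.89598121e+00  1.59223214e-04
  1.50424534e+00 -1.59787342e+00] 2.075
```

View pics/w1b.png

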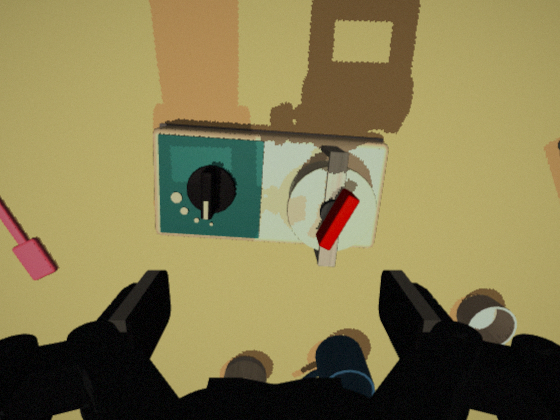

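The mill is fully in view: teal panel at left with the dial at (210,188), and the red bar running from (323,243) to (350,195). I'll enlarge this to read off points.

```bash
python3 - <<'E'
import cv2
a=cv2.imread("pics/w1b.png")[115:275,145:395]
cv2.imwrite("pics/w1c.png",cv2.resize(a,None,fx=3.2,fy=3.2,interpolation=cv2.INTER_CUBIC))
E
```

```text
(no output)
```

View pics/w1c.png

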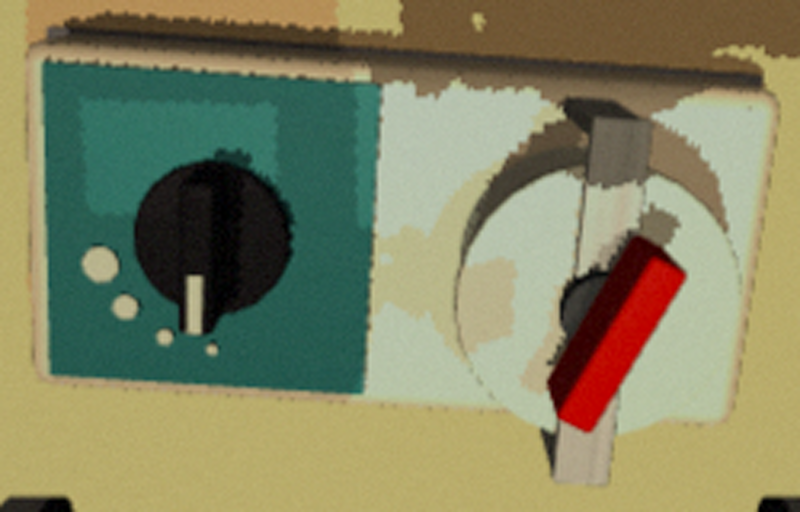

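```bash
python3 - <<'E'
from h import *
import pickle
from scipy.optimize import least_squares
i=pickle.load(open("w1.pkl","rb"))
px=lambda u:np.array(u)/3.2+[145,115]-.3
obs=[((-65,-135,58),(30,43)),((-65,135,58),(779,92)),((65,135,58),(733,424)),((65,-135,58),(38,380)),
((-59,56,126),(592,117)),((-59,74,126),(652,121)),((59,56,126),(553,483)),((59,74,126),(608,487)),((0,-65,68),(212,237))]
W=lambda p,P:np.array([p[0]+P[0]*np.cos(p[2])-P[1]*np.sin(p[2]),p[1]+P[0]*np.sin(p[2])+P[1]*np.cos(p[2]),P[2]])
r=least_squares(lambda p:np.concatenate([proj("w",W(p,P),i)-px(u) for P,u in obs]),[496,-40,-.3])
print(r.x,np.degrees(r.x[2]),np.round(r.fun.reshape(-1,2),1).tolist())
print("wing",W(r.x,(0,65,153)),"dial",W(r.x,(0,-65,87)))
c=[ray("w",px(u),163,i) for u in((648,245),(686,272),(590,432),(556,410))]
print(np.round(c,1).tolist(),np.mean(c,0))
for a,b in((0,3),(1,2)):
  d=c[b]-c[a];print(np.degrees(np.arctan2(d[1],d[0])),np.linalg.norm(d))
E
```

```text
[ 4.88453631e+02 -4.19403190e+01 -3.43976622e-01] -19.708408670708106 [[-3.6, -1.7], [3.5, -0.6], [1.1, 2.9], [-2.9, 2.8], [0.5, -0.6], [0.7, -0.6], [0.1, -0.3], [0.2, -0.5], [0.1, 0.8]]
wing [510.37380325  19.25205004 153.        ] dial [ 466.53345812 -103.13268814   87.        ]
[[484.1, 32.5, 163.0], [494.3, 40.8, 163.0], [532.8, 4.7, 163.0], [523.7, -3.0, 163.0]] [508.71405587  18.7333778  163.        ]
-41.834455467922204 53.15103343658217
-43.1194598787118 52.78282165137993
```

Fit: nut axis (509.7,19), bar at -42.5° (wing ≈ 0.40), mill yaw -19.7°, dial axis (466.5,-103). Now descending on the nut with the jaws aligned.

```bash
python3 -m jog '[{"x":15,"y":18,"z":-20,"spin":-9,"hand":85},{"x":30,"y":36,"z":-50,"spin":-18,"hand":85},{"x":41,"y":49,"z":-80,"spin":-26.6,"hand":85},{"x":41,"y":49,"z":-110,"spin":-26.6,"hand":85},{"x":41,"y":49,"z":-140,"spin":-26.6,"hand":85},{"x":41,"y":49,"z":-163,"spin":-26.6,"hand":85},{"x":41,"y":49,"z":-163,"spin":-26.6,"hand":85},{"x":41,"y":49,"z":-163,"spin":-26.6,"hand":40},{"x":41,"y":49,"z":-163,"spin":-26.6,"hand":5},{"x":41,"y":49,"z":-163,"spin":-26.6,"hand":5},{"x":41,"y":49,"z":-163,"spin":-26.6,"hand":5},{"x":41,"y":49,"z":-163,"spin":-26.6,"hand":5}]' 60; python3 -m jog '[{"x":0,"y":0,"z":0,"spin":0,"hand":5},{"x":0,"y":0,"z":0,"spin":0,"hand":5},{"x":0,"y":0,"z":0,"spin":0,"hand":5},{"x":0,"y":0,"z":0,"spin":0,"hand":5}]'
```

```text
t: 3.62
ee_pos: [510.5, 19.2, 137.2]
tool_rot: [3.14, 0.001, 2.398]
force: [0.7, 3.9, 2.8]
opening: 9.5
t: 4.12
ee_pos: [510.5, 19.2, 137.2]
tool_rot: [3.14, 0.001, 2.399]
force: [0.8, 3.6, 5.3]
opening: 9.3
```

The opening stalled at 9.3, so the bar is held. I'm turning clockwise.

```bash
python3 -m jog '[{"x":0,"y":0,"z":0,"spin":-8,"hand":5},{"x":0,"y":0,"z":0,"spin":-16,"hand":5},{"x":0,"y":0,"z":0,"spin":-24,"hand":5},{"x":0,"y":0,"z":0,"spin":-32,"hand":5},{"x":0,"y":0,"z":0,"spin":-40,"hand":5},{"x":0,"y":0,"z":0,"spin":-48,"hand":5},{"x":0,"y":0,"z":0,"spin":-56,"hand":5},{"x":0,"y":0,"z":0,"spin":-64,"hand":5},{"x":0,"y":0,"z":0,"spin":-72,"hand":5},{"x":0,"y":0,"z":0,"spin":-80,"hand":5},{"x":0,"y":0,"z":0,"spin":-88,"hand":5},{"x":0,"y":0,"z":0,"spin":-93,"hand":5}]'; python3 -m jog '[{"x":0,"y":0,"z":0,"spin":-3,"hand":5},{"x":0,"y":0,"z":0,"spin":-3,"hand":5},{"x":0,"y":0,"z":0,"spin":-3,"hand":5}]'; python3 -c "
from plant import robot;o=robot.get_obs();print(o['moment'],o['joint_positions'],o['opening'])"
```

```text
t: 5.62
ee_pos: [512.3, 19.2, 137.3]
tool_rot: [3.137, -0.005, 0.772]
force: [9.1, 5.2, -0.3]
opening: 9.2
t: 6.0
ee_pos: [512.4, 19.2, 137.3]
tool_rot: [3.138, -0.006, 0.723]
force: [8.9, 4.9, -0.5]
opening: 9.2
[ 0.82403362 -1.54140996 -0.05226173] [-0.18510059 -0.00297822  1.96888374  0.00206371  1.16902281  0.66228549] 9.240688794751724
```

```bash
for k in 1 2; do python3 -m jog '[{"x":0,"y":0,"z":0,"spin":-3,"hand":5},{"x":0,"y":0,"z":0,"spin":-6,"hand":5},{"x":0,"y":0,"z":0,"spin":-6,"hand":5},{"x":0,"y":0,"z":0,"spin":-6,"hand":5}]'; python3 -c "
from plant import robot;o=robot.get_obs();print(o['moment'])"; done
```

```text
t: 6.5
ee_pos: [512.5, 19.1, 137.3]
tool_rot: [3.138, -0.006, 0.618]
force: [8.1, 3.8, -1.4]
opening: 9.3
[ 0.72642629 -1.58577669 -0.03301136]
t: 7.0
ee_pos: [512.5, 19.0, 137.3]
tool_rot: [3.138, -0.006, 0.516]
force: [9.7, 4.0, -1.1]
opening: 9.2
[ 0.77559482 -1.68712048  0.74973651]
```

Contact with the stop: resisting moment is 0.75 N m at yaw 29.6°, which is past the expected 34°. I'll hold briefly, release, and rise to the same viewpoint.

```bash
python3 -m jog '[{"x":0,"y":0,"z":0,"spin":0,"hand":5},{"x":0,"y":0,"z":0,"spin":0,"hand":5},{"x":0,"y":0,"z":0,"spin":0,"hand":40},{"x":0,"y":0,"z":0,"spin":0,"hand":85},{"x":0,"y":0,"z":0,"spin":0,"hand":85},{"x":0,"y":0,"z":0,"spin":0,"hand":85},{"x":0,"y":0,"z":30,"spin":0,"hand":85},{"x":0,"y":0,"z":70,"spin":0,"hand":85},{"x":-10,"y":-10,"z":110,"spin":10,"hand":85},{"x":-20,"y":-25,"z":150,"spin":20,"hand":85},{"x":-30,"y":-40,"z":163,"spin":30,"hand":85},{"x":-41,"y":-49,"z":163,"spin":40,"hand":85}]'
python3 -m jog '[{"x":0,"y":0,"z":0,"spin":10,"hand":85},{"x":0,"y":0,"z":0,"spin":20,"hand":85},{"x":0,"y":0,"z":0,"spin":30,"hand":85},{"x":0,"y":0,"z":0,"spin":40,"hand":85},{"x":0,"y":0,"z":0,"spin":50,"hand":85},{"x":0,"y":0,"z":0,"spin":60,"hand":85},{"x":0,"y":0,"z":0,"spin":70,"hand":85},{"x":0,"y":0,"z":0,"spin":80,"hand":85},{"x":0,"y":0,"z":0,"spin":90.8,"hand":85},{"x":0,"y":0,"z":0,"spin":90.8,"hand":85},{"x":0,"y":0,"z":0,"spin":90.8,"hand":85},{"x":0,"y":0,"z":0,"spin":90.8,"hand":85}]'; python3 - <<'E'
from h import *
import pickle
i=robot.camera_info("wrist");im=robot.read_camera("wrist")[:,:,::-1]
pickle.dump(i,open("w2.pkl","wb"))
cv2.imwrite("pics/w2.png",cv2.resize(im[100:290,140:400],None,fx=3,fy=3,interpolation=cv2.INTER_CUBIC));print(robot.get_obs()["joint_positions"])
E
```

```text
t: 8.5
ee_pos: [469.2, -30.9, 301.3]
tool_rot: [3.138, 0.0, 1.217]
force: [-1.1, -0.0, 0.0]
opening: 84.9
t: 10.0
ee_pos: [468.9, -30.1, 299.5]
tool_rot: [-3.142, -0.0, 2.795]
force: [0.3, 0.7, 0.1]
opening: 85.0
[-3.06087844e-01 -2.57651250e-01  1.89520978e+00 -3.81019873e-05
  1.50415435e+00 -1.53066278e+00]
```

View pics/w2.png

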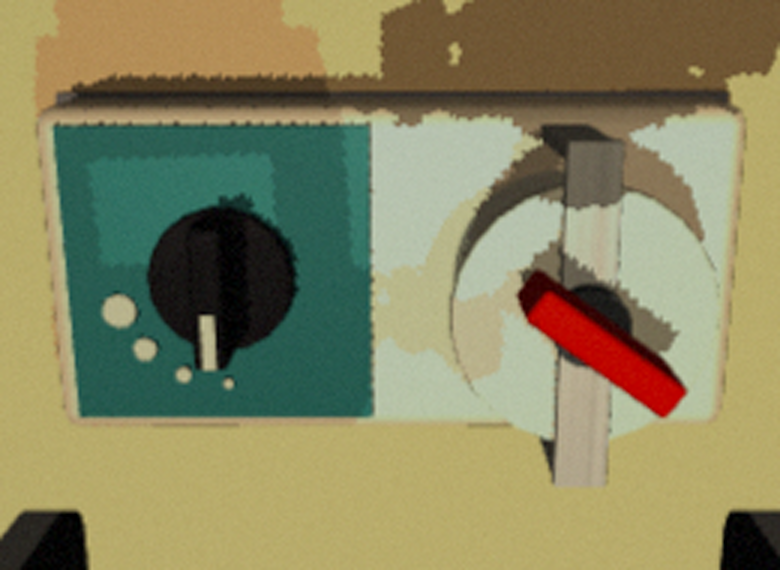

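The nut bar now runs from (536,300) to (676,403) in the crop, and the dial is still at rest. I'll check the angles numerically.

```bash
python3 - <<'E'
from h import *
import pickle
i=pickle.load(open("w2.pkl","rb"))
px=lambda u:np.array(u)/3+[140,100]-.3
for a,b,z in(((545,290),(687,388),163),((527,312),(664,418),163),((593,141),(580,486),126),((207,315),(209,370),98)):
  a,b=ray("w",px(a),z,i),ray("w",px(b),z,i);d=b-a;print(a,b,np.degrees(np.arctan2(d[1],d[0])),np.linalg.norm(d))
print(ray("w",px((222,280)),68,i))
for q in (0,-27,27):
  c=np.radians(-19.7);print(proj("w",(466.5+q*np.cos(c),-103.1+q*np.sin(c),98),i)*3-np.array([140,100])*3)
E
```

```text
[485.22491412   7.52666447 163.        ] [528.23179196  38.11090404 163.        ] 35.418445194928786 52.77297841815511
[489.73624531   0.57148733 163.        ] [535.0834502   29.04056688 163.        ] 32.12069669445856 53.543043258228984
[454.9295027   37.87540148 126.        ] [565.74048035  -0.78137902 126.        ] -19.231496714317377 117.36021237132398
[ 471.32267627 -105.31860134   98.        ] [ 490.52377264 -112.62338654   98.        ] -20.82860864618525 20.543660548074655
[ 466.29366581 -102.77541267   68.        ]
[206.58992201 299.66551034]
[202.33125036 224.19107297]
[210.68168715 372.18194188]
```

The nut is at about 2.21 rad, so it's tight. Now I'm gripping the dial.

```bash
python3 -m jog '[{"x":-1,"y":-25,"z":-20,"spin":0,"hand":85},{"x":-2,"y":-50,"z":-50,"spin":0,"hand":85},{"x":-2.5,"y":-73,"z":-90,"spin":0,"hand":85},{"x":-2.5,"y":-73,"z":-130,"spin":0,"hand":85},{"x":-2.5,"y":-73,"z":-170,"spin":0,"hand":85},{"x":-2.5,"y":-73,"z":-205,"spin":0,"hand":85},{"x":-2.5,"y":-73,"z":-227,"spin":0,"hand":85},{"x":-2.5,"y":-73,"z":-227,"spin":0,"hand":85},{"x":-2.5,"y":-73,"z":-227,"spin":0,"hand":40},{"x":-2.5,"y":-73,"z":-227,"spin":0,"hand":5},{"x":-2.5,"y":-73,"z":-227,"spin":0,"hand":5},{"x":-2.5,"y":-73,"z":-227,"spin":0,"hand":5}]' 60 ; python3 -m jog '[{"x":0,"y":0,"z":0,"spin":0,"hand":5},{"x":0,"y":0,"z":0,"spin":0,"hand":5},{"x":0,"y":0,"z":0,"spin":0,"hand":5}]'; python3 -c "
from plant import robot;o=robot.get_obs();print(o['moment'],o['joint_positions'])"
```

```text
t: 11.55
ee_pos: [466.6, -103.3, 73.0]
tool_rot: [-3.141, 0.001, 2.797]
force: [-0.9, -2.8, 2.7]
opening: 12.2
t: 11.92
ee_pos: [466.6, -103.5, 73.1]
tool_rot: [-3.141, 0.001, 2.797]
force: [-3.0, -1.5, 5.9]
opening: 8.5
[-0.22800757  0.43231351 -0.00533733] [-4.55737424e-01  1.59195207e-02  2.08366879e+00 -7.07438200e-04
  1.04141054e+00 -1.68118921e+00]
```

Gripped. Turning the dial clockwise 74° (third click at 72.2°, end stop at 76.8°).

```bash
python3 -m jog '[{"x":0,"y":0,"z":0,"spin":-7,"hand":5},{"x":0,"y":0,"z":0,"spin":-14,"hand":5},{"x":0,"y":0,"z":0,"spin":-21,"hand":5},{"x":0,"y":0,"z":0,"spin":-28,"hand":5},{"x":0,"y":0,"z":0,"spin":-35,"hand":5},{"x":0,"y":0,"z":0,"spin":-42,"hand":5},{"x":0,"y":0,"z":0,"spin":-49,"hand":5},{"x":0,"y":0,"z":0,"spin":-56,"hand":5},{"x":0,"y":0,"z":0,"spin":-63,"hand":5},{"x":0,"y":0,"z":0,"spin":-69,"hand":5},{"x":0,"y":0,"z":0,"spin":-74,"hand":5},{"x":0,"y":0,"z":0,"spin":-74,"hand":5}]'; python3 -m jog '[{"x":0,"y":0,"z":0,"spin":0,"hand":5},{"x":0,"y":0,"z":0,"spin":0,"hand":5},{"x":0,"y":0,"z":0,"spin":0,"hand":5}]'; python3 - <<'E'
from h import *
o=robot.get_obs();print(o['moment'],o['joint_positions'])
a=robot.read_camera("scene")[130:240,200:330,::-1];b=robot.read_camera("side")[150:290,190:355,::-1]
w=robot.read_camera("wrist")[:,:,::-1]
f=lambda m:cv2.resize(m,(400,300),interpolation=cv2.INTER_CUBIC)
cv2.imwrite("pics/d.png",np.vstack([np.hstack([f(a),f(b)]),np.hstack([f(w),f(w[200:420,100:460])])]))
E
```

```text
t: 13.42
ee_pos: [467.7, -102.8, 73.2]
tool_rot: [3.138, -0.001, 1.506]
force: [4.1, 2.9, 2.6]
opening: 8.6
t: 13.8
ee_pos: [467.6, -102.9, 73.2]
tool_rot: [3.139, -0.001, 1.506]
force: [4.8, 3.9, 3.2]
opening: 8.7
[ 0.62199437 -0.79117803  0.0683813 ] [-4.54989444e-01  1.62044798e-02  2.08326610e+00  2.02639221e-03
  1.03951191e+00 -3.91152141e-01]
```

View pics/d.png

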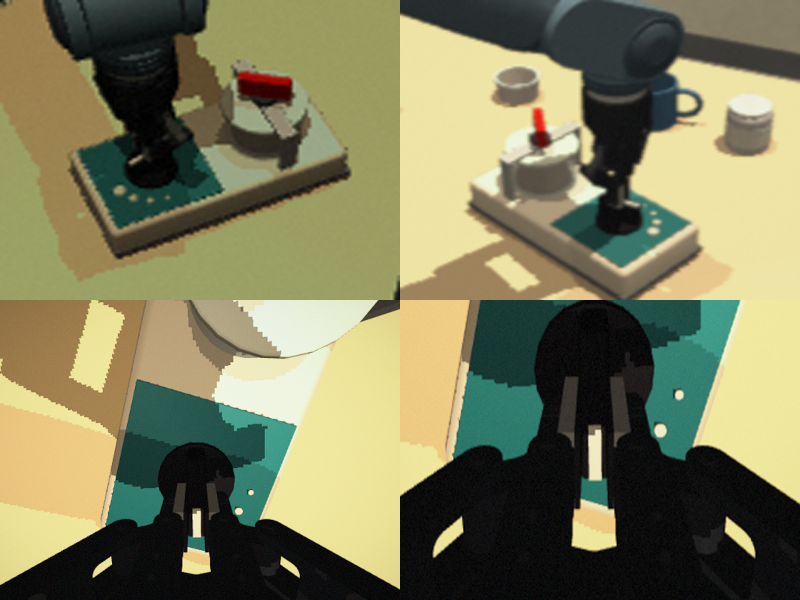

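The pads hold the bar, and the pointer line sits between them at crop (595,450), so the dial has turned with the gripper by 1.29 rad. I'm holding for over 2 s, then handing in.

```bash
for k in 1 2; do python3 -m jog '[{"x":0,"y":0,"z":0,"spin":0,"hand":5},{"x":0,"y":0,"z":0,"spin":0,"hand":5},{"x":0,"y":0,"z":0,"spin":0,"hand":5},{"x":0,"y":0,"z":0,"spin":0,"hand":5},{"x":0,"y":0,"z":0,"spin":0,"hand":5},{"x":0,"y":0,"z":0,"spin":0,"hand":5},{"x":0,"y":0,"z":0,"spin":0,"hand":5},{"x":0,"y":0,"z":0,"spin":0,"hand":5},{"x":0,"y":0,"z":0,"spin":0,"hand":5},{"x":0,"y":0,"z":0,"spin":0,"hand":5}]'; done; python3 -c "
from plant import robot
print(robot.get_obs()['moment']);print(robot.hand_in())"
```

```text
t: 15.2
ee_pos: [467.6, -102.9, 73.2]
tool_rot: [3.139, -0.001, 1.506]
force: [3.8, 3.5, 3.8]
opening: 8.6
t: 16.45
ee_pos: [467.6, -102.9, 73.2]
tool_rot: [3.139, -0.001, 1.506]
force: [3.7, 4.2, 3.4]
opening: 8.7
[ 0.62470125 -0.69208028  0.08953139]
the job is handed in; nothing more can be done
None
```

I tightened the wing nut to its stop, then turned the dial to its third click. I handed in at about 16.5 s with the gripper still holding the dial.

- **Wing nut:** it took one grasp. The resisting moment rose to 0.75 N m at the stop, and the picture taken after release put the nut at about 2.21 rad.
- **Dial:** the gripper turned 1.29 rad with the bar between the pads. The pointer line was still in line with the fingers in the last picture. I held it about 3 s; the opening stayed at about 8.7 mm and the moment was about 0.09 N m, roughly what the return spring should give.
- **Bystanders:** the arm touched only the nut and the dial. The mug, tin and ramekin looked unmoved in the last side picture, but I did not measure any of the bystanders.
- **Odd readings:** the first move was refused for missing keys and moved nothing. With 12 mm bars in the grip, the opening read only 8.5 to 9.3 mm, although both bars clearly turned with the gripper.

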